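# Set the orange studio lamp on its mark to light the canvas

### The arm

A 7-joint arm with a two-finger parallel gripper is mounted at the origin on the work surface. World frame = base frame: x ahead of the robot, y to its left, z up, the work surface at z = 0. Lengths are in m, angles in rad, forces in N, time in s.
With the tool pointing down it reaches from about 0.4 to 0.85 m from the base axis. Payload 4.5 kg.
Tool frame: the origin (TCP) lies midway between the tips of the shut fingers; the grasp point (between the pads) lies 19 mm behind it; x points along the fingers, y is the direction in which the jaws open and shut, and the axes are right-handed (so a half turn about x gives the same grasp; the last joint's range is limited). The gripper opens to 88 mm and grips with 3 to 60 N. Pads are 18 mm wide; open, the fingers measure 123 mm over their backs; the gripper's body (75 mm by 187 mm) begins 45 mm behind the grasp point.
Start: joints at [1.363, 0.689, -0.195, 1.565, 0.157, 0.902, -0.215], TCP at [0.15, -0.607, 0.239] pointing down, gripper open.
Joint ranges: [-3.01, 3.01], [-0.46, 2.08], [-1.47, 1.51], [0.13, 2.56], [-1, 4.14], [0.04, 2.09], [-2.66, 2.66]. Speed limits (rad/s): [2.57, 2.57, 3.14, 3.14, 3.14, 3.14, 3.14].

### API

Orientations are given as a unit quaternion [x, y, z, w].
In Python, from plant import r gives the robot as it stands.
- The arm moves only by the tool arm_command, never from a script. Its argument "plan" is a list of rows, each a list of 5 numbers: the finger opening in m, from 0 to 0.0881, then the shift along the tool's x, y, z in m, then the turn about the tool's x in rad. In form: [[grip, dx, dy, dz, roll], ...]. A call has 1 to 12 rows; each row shifts and turns the commanded pose from where the row before left it, along the tool's axes as they then stand; what a row does not reach is not made up. A row lasts 1/8 s, in which the tool goes at most 62.5 mm and 10.7 degrees, less where a joint would pass 70% of its speed; a pose out of reach is approached as far as the arm can. A call is refused whole if a number of a shift passes 0.0625 or a number of a turn 0.188, either way. A call with a gripper value outside its range is refused whole. The fingers move at their own pace and stop on an object; "force" is the grip in N (left out, the last holds). Time passes only in rows, so rows that do not move let the fingers close. It gives the time, the measured TCP pose, the force and the opening at its end, in the units of the state.
- r.get_state(): the state, without advancing time (a new reading comes with each control period).
- r.snapshot(name): name is "scene" or "side" or "wrist"; returns (picture, depth): 400x640x3 uint8, red, green, blue; 400x640 float32, m along the optical axis (not along the pixel's ray), 0 where there is no reading.
- r.calibration(name): a dict with "fx", "fy", "cx", "cy" (pixels), "eye" and "orientation" of the camera in the world; the wrist camera has in their place "mount" (4x4, takes a point from camera to tool coordinates, whose origin is the TCP and whose axes are the tool frame's). Camera axes: x right, y down, z forward; pixel columns grow to the right and rows downward; lengths in m; the calibration is good to about 2 mm. The wrist camera is an equidistant fisheye: a pixel r from the principal point sees the ray r / f radians off the axis. A picture is of the moment at which its call begins: read the wrist's pose just before it. calibration takes no time and is no camera call.
- r.finish_job(): hands the job in, once; it reports no verdict.
The state is a dict: "clock": time; "q": joint angles; "qd": joint speeds; "joint_torque": joint torques, N m; "tool_pos": TCP position; "eef_rot": TCP orientation; "contact_force": force on the tool from outside, world axes, zero at the start; "moment": the same for the moment, N m; "opening": opening from 0.0 (shut) to 1.0 (fully open).
Only numpy, scipy, OpenCV 4.12 (cv2) and the standard library are available. Lean on these libraries where they do the work, as an engineer would, in place of code of your own. Each camera call takes 0.05 s, during which the arm holds its last target.

### The job

The small canvas on the plywood photo board needs its light: pick up the orange lamp and stand it upright in the middle of the green round mark on that board, with its white face turned towards the canvas. It is top-heavy, so take it by its lamp head, do not let it tip over or drop it, and leave the black lamp where it stands.

Things in the scene. Friction and masses are not known exactly. Their poses are not given: they have to be found in the camera images.
- orange_lamp_head (a point): Head centre of the loose orange lamp (0.4 kg, 220 mm tall, falls if leaned over 12 degrees). Head: orange block 40 (x) by 52 (y) by 60 mm (z), any two opposite sides may be gripped; below it a 10 mm pole and a round foot 66 mm across, on one axis. The point is 190 mm above the foot's underside, 30 mm below the top; mass centre 40 mm lower. z up, x out of the white shining face.
- orange_lamp_face (a point): Centre of the white shining face of the orange lamp, 20 mm from the head's centre along the lamp's x; same axes.
- mark (a point): Top centre of the green round mark: fixed disc 110 mm across with a thin white ring 77 mm across, 14 mm above the table, on the fixed plywood photo board (190 by 350 mm). z up. The canvas (160 mm wide, 190 mm tall, facing the mark) stands on the board about 180 mm away along this frame's -y: a lamp shining along -y lights it squarely.
- black_lamp_head (a point): Centre of the head of a second lamp, of the same shape and size with a black head, standing loose on the table: a bystander, to be left alone. Axes as for the orange lamp.
There are look-alikes about, which are no part of the job. What is shaped like the part that bears black_lamp_head but yellow is not meant.

How it is judged:
At the end, for the whole second after the job is handed in: The orange lamp stands at rest and upright on the green mark, its axis within 20 mm of the mark's centre, its white face turned to the canvas within 20 degrees, and the black lamp stands within 20 mm of where it was (horizontal distance between orange_lamp_head and mark below 0.02 m and z of orange_lamp_head in the frame of mark between 0.184 and 0.196 m and angle between each of orange_lamp_head, black_lamp_head's own z axis and vertical below 0.1 rad and angle between the x axis of orange_lamp_head and the y axis of mark, either way round below 0.35 rad and y of orange_lamp_face in the frame of mark below 0.002 m and linear speed of orange_lamp below 0.03 m/s and distance of black_lamp_head from where it was at the start of the episode below 0.02 m); the robot touches nothing.
It fails at once if the orange lamp tips over (leans more than 26 degrees) (angle between orange_lamp_head's own z axis and vertical above 0.45 rad).
It fails at once if the orange lamp is dropped: out of the fingers while its foot is more than 30 mm above the mark (height (world z) of orange_lamp_head above 0.234 m and contact force between the fingers and orange_lamp below 0.05 N).
It fails at once if the black lamp is knocked (leans more than 20 degrees) (angle between black_lamp_head's own z axis and vertical above 0.35 rad).
It also fails if it takes over 40 s, if anything falls off the work surface, if the arm or the gripper's body presses on something with over 40 N, if the wrist force passes 120 N, or if a joint passes its speed limit or range.

## Working session

There is one attempt and no reset: what is moved stays moved. The work goes in short steps, Python scripts to look and compute and a tool call to move; the robot and the scene stay as the last step left them, time stands still between calls to the robot, and variables do not carry over. Pictures are saved under pics/ and viewed, and the job is handed in when it is done.

Besides the shell and the picture viewer there is one more tool, called after "Request:" by a JSON object that holds its "fn" and its "kwargs", one argument or row to a line. arm_command: Moves the arm, as the interface text tells. Its arguments: {"type":"object","properties":{"plan":{"type":"array","items":{"type":"array","items":{"type":"number"}}},"force":{"type":"number"}},"required":["plan"]}

```bash
mkdir -p pics; ls; python3 - <<'E'
from plant import r
import cv2,numpy as np
s=r.get_state()
print({k:np.round(v,3) for k,v in s.items()})
for n in ["scene","side","wrist"]:
    p,d=r.snapshot(n); cv2.imwrite(f"pics/{n}0.png",p[:,:,::-1]); np.savez(f"pics/{n}0.npz",p=p,d=d)
    print(n,r.calibration(n))
E
```

```text
pics
{'clock': np.float64(0.0), 'q': array([ 1.363,  0.69 , -0.195,  1.566,  0.157,  0.902, -0.215]), 'qd': array([-0.   ,  0.002, -0.001, -0.   ,  0.   , -0.   ,  0.   ]), 'joint_torque': array([ 0.0000e+00, -5.2757e+01, -1.2670e+00, -1.5344e+01, -5.3000e-02,
        7.0000e-03,  0.0000e+00]), 'tool_pos': array([ 0.149, -0.606,  0.238]), 'eef_rot': array([-0.702, -0.086,  0.702, -0.085]), 'contact_force': array([-0.428, -0.403, -0.545]), 'moment': array([0.046, 0.023, 0.   ]), 'opening': np.float64(0.997)}
scene {'fx': 462.9351505575446, 'fy': 462.9351505575446, 'cx': 320.9638408197966, 'cy': 198.29045767054737, 'eye': array([0.89119318, 0.68982492, 0.62620507]), 'orientation': array([ 0.23066605,  0.87037257, -0.41936926, -0.11564683])}
side {'fx': 447.8295881319781, 'fy': 447.8295881319781, 'cx': 323.1078471958977, 'cy': 197.72834264661677, 'eye': array([ 0.25121792, -0.33863535,  0.62589041]), 'orientation': array([ 0.85763713, -0.27723856,  0.12450636, -0.41484395])}
wrist {'fx': 309.70691628693146, 'fy': 309.70691628693146, 'cx': 320.70090318537143, 'cy': 200.98519316583923, 'mount': array([[ 9.66833225e-04, -3.23544990e-01,  9.46212294e-01,
        -1.46763160e-01],
       [ 9.99999426e-01,  7.50292829e-04, -7.65239670e-04,
         7.56014721e-04],
       [-4.62346838e-04,  9.46212490e-01,  3.23545529e-01,
        -8.43957534e-02],
       [ 0.00000000e+00,  0.00000000e+00,  0.00000000e+00,
         1.00000000e+00]])}
```

View pics/scene0.png

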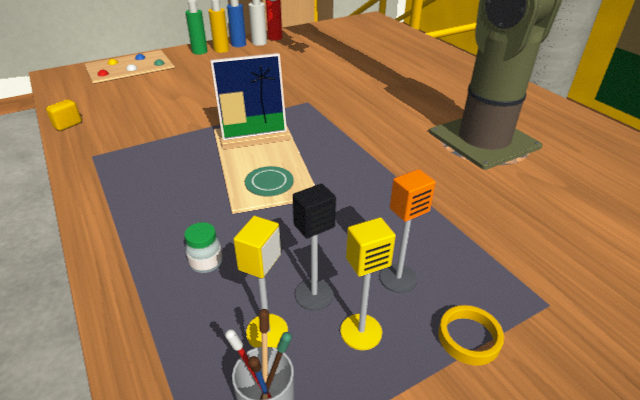

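View pics/side0.png

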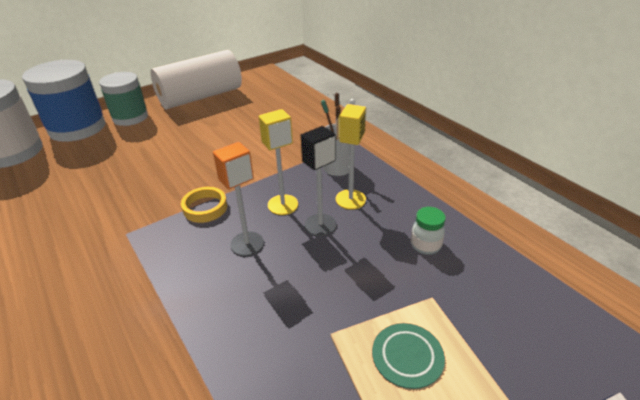

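View pics/wrist0.png

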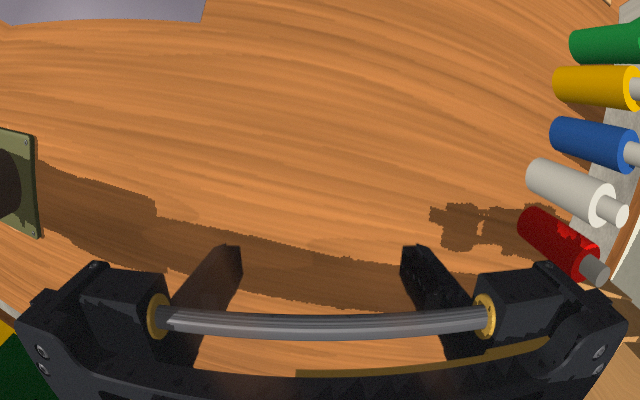

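Candidates for the orange lamp: the orange head at scene (412,195) / side (234,166). Look-alikes are yellow heads at scene (258,247) and (370,247) / side (276,131) and (352,125), and the black head at scene (314,210) / side (319,148). The only orange head, with a grey foot, is the one I want. Next I measure and take a close crop.

```bash
cat > h.py <<'E'
import numpy as np,cv2
from scipy.spatial.transform import Rotation as R
from plant import r
def ray(n,uv):
    c=r.calibration(n); uv=np.atleast_2d(uv).astype(float)
    d=np.c_[(uv[:,0]-c['cx'])/c['fx'],(uv[:,1]-c['cy'])/c['fy'],np.ones(len(uv))]
    return c['eye'],R.from_quat(c['orientation']).apply(d)
def plane(n,uv,z):
    e,d=ray(n,uv); return e+d*((z-e[2])/d[:,2])[:,None]
def dep(n,uv,D):
    e,d=ray(n,uv); uv=np.atleast_2d(uv).astype(int); return e+d*D[uv[:,1],uv[:,0]][:,None]
def big(m):
    n,l,s,c=cv2.connectedComponentsWithStats(m.astype(np.uint8)); i=1+np.argmax(s[1:,4]); return l==i
E
python3 - <<'E'
from h import *
for n in ["scene","side"]:
    f=np.load(f"pics/{n}0.npz");p,D=f['p'],f['d']
    hsv=cv2.cvtColor(p,cv2.COLOR_RGB2HSV);H,S,V=[hsv[...,i].astype(int) for i in range(3)]
    box=(slice(165,225),slice(385,440)) if n=="scene" else (slice(140,192),slice(210,258))
    m=np.zeros(H.shape,bool); m[box]=((H<14)&(S>190)&(V>120))[box]; m=big(m)
    v,u=np.nonzero(m); P=dep(n,np.c_[u,v],D)
    P=P[D[v,u]>0]
    print(n,"orange",len(P),np.percentile(P,[2,50,98],axis=0).round(3).tolist())
    top=P[P[:,2]>np.percentile(P[:,2],98)-.006]
    rc=cv2.minAreaRect(top[:,:2].astype(np.float32)*1000); print(" top",len(top),rc,top.mean(0).round(3))
    print(cv2.boxPoints(rc).round(1).tolist())
    # green mark
    g=(H>65)&(H<95)&(S>90)
    b=np.zeros_like(g)
    if n=="scene": b[155:200,235:305]=1
    else: b[315:395,360:455]=1
    g=big(g&b); cs,_=cv2.findContours(g.astype(np.uint8),cv2.RETR_EXTERNAL,cv2.CHAIN_APPROX_NONE)
    Q=plane(n,max(cs,key=len)[:,0],.014); print(" mark",cv2.minEnclosingCircle((Q[:,:2]*1000).astype(np.float32)),cv2.fitEllipse((Q[:,:2]*1000).astype(np.float32)))
    if n=="side":
        w=np.zeros(H.shape,bool); w[150:192,222:258]=((S<60)&(V>120))[150:192,222:258]; w=big(w)
        v,u=np.nonzero(cv2.erode(w.astype(np.uint8),np.ones((3,3)))); P=dep(n,np.c_[u,v],D); c=np.median(P,0)
        nn=np.linalg.svd(P-c)[2][2]; print(" face",len(P),P.mean(0).round(3),nn.round(3),np.degrees(np.arctan2(nn[1],nn[0])))
    cv2.imwrite(f"pics/crop_{n}.png",cv2.resize(p[150:300,370:460] if n=="scene" else p[130:270,190:300],None,fx=4,fy=4)[:,:,::-1])
# canvas direction from scene: board edges
f=np.load("pics/scene0.npz");p,D=f['p'],f['d']
print("canvas bottom",dep("scene",[[222,138],[284,135],[214,58],[283,56]],D).round(3).tolist())
print("board front", plane("scene",[[233,210],[316,187],[216,145],[290,132]],.012).round(3).tolist())
# heads
for n,l in [("scene",{"black":(314,210),"yel1":(258,247),"yel2":(370,247)}),("side",{"black":(319,148),"y2":(276,131),"y1":(352,125)})]:
    f=np.load(f"pics/{n}0.npz")
    for k,v in l.items(): print(n,k,dep(n,v,f['d']).round(3))
E
python3 -c "
import cv2,numpy as np
a=cv2.imread('pics/crop_scene.png');b=cv2.imread('pics/crop_side.png')
h=560;a=cv2.resize(a,(340,h));b=cv2.resize(b,(440,h));cv2.imwrite('pics/crop.png',np.hstack([a,b]))"
```

```text
scene orange 26 [[0.514, 0.277, 0.202], [0.515, 0.284, 0.208], [0.516, 0.292, 0.213]]
 top 13 ((515.2569580078125, 284.3302917480469), (2.278149127960205, 16.67570686340332), 0.12900692224502563) [0.515 0.284 0.21 ]
[[514.0999755859375, 292.70001220703125], [514.0999755859375, 276.0], [516.4000244140625, 276.0], [516.4000244140625, 292.70001220703125]]
 mark ((571.5523681640625, -90.51510620117188), 54.26679992675781) ((571.5603637695312, -90.48844146728516), (104.4488754272461, 104.8890609741211), 7.67949104309082)
side orange 115 [[0.462, 0.254, 0.186], [0.463, 0.261, 0.218], [0.509, 0.286, 0.221]]
 top 65 ((479.90985107421875, 261.00079345703125), (28.41434097290039, 57.13397216796875), 56.778438568115234) [0.482 0.261 0.219]
[[448.20001220703125, 264.79998779296875], [496.0, 233.5], [511.6000061035156, 257.20001220703125], [463.79998779296875, 288.5]]
 mark ((568.95166015625, -94.76883697509766), 53.165496826171875) ((569.145751953125, -95.0638656616211), (103.38618469238281, 104.83002471923828), 142.0380859375)
 face 454 [0.488 0.254 0.191] [-0.027  1.     0.008] 91.54917782940333
canvas bottom [[0.608, -0.28, 0.034], [0.463, -0.231, 0.026], [0.424, -0.868, -0.003], [0.205, -0.764, -0.001]]
board front [[0.679, -0.034, 0.012], [0.491, -0.019, 0.012], [0.622, -0.292, 0.012], [0.433, -0.259, 0.012]]
scene black [[0.649 0.255 0.21 ]]
scene yel1 [[0.75  0.293 0.219]]
scene yel2 [[0.623 0.355 0.211]]
side black [[0.624 0.211 0.206]]
side y2 [[0.598 0.315 0.201]]
side y1 [[0.722 0.243 0.203]]
```

View pics/crop.png

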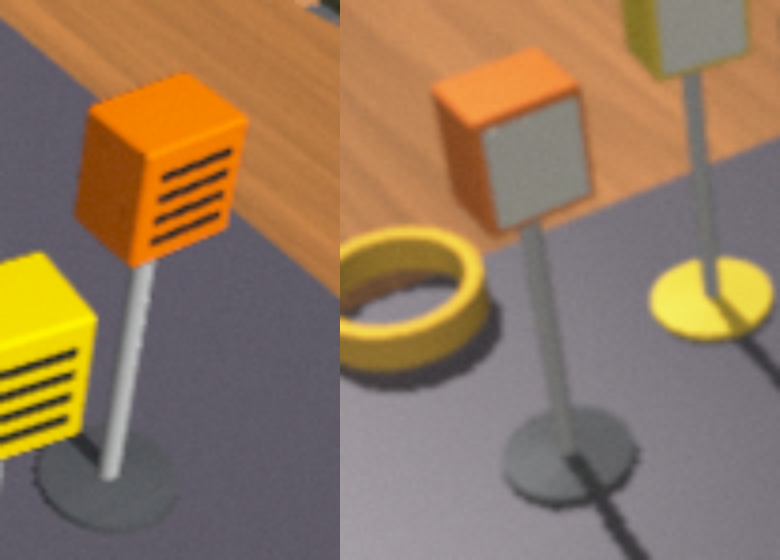

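```bash
python3 - <<'E'
from h import *
s=r.get_state(); M=R.from_quat(s['eef_rot']).as_matrix(); print(M.round(3))
f=np.load("pics/scene0.npz");p,D=f['p'],f['d']
# board mask: light wood by height near 0.012 & bounds
v,u=np.mgrid[0:400,0:640]; 
P=dep("scene",np.c_[u.ravel(),v.ravel()],D).reshape(400,640,3)
hsv=cv2.cvtColor(p,cv2.COLOR_RGB2HSV)
m=np.zeros((400,640),bool); b=(slice(130,212),slice(212,320)); m[b]=((hsv[...,2]>150)&(hsv[...,0]<30)&(hsv[...,1]>40))[b]; m=big(m)
cs,_=cv2.findContours(m.astype(np.uint8),cv2.RETR_EXTERNAL,cv2.CHAIN_APPROX_NONE)
c=max(cs,key=len); Q=plane("scene",c[:,0],.014)[:,:2]; uv=c[:,0]
for name,sel in [("right",(uv[:,0]>297)&(uv[:,1]>150)&(uv[:,1]<182)),("left",(uv[:,0]<232)&(uv[:,1]>155)&(uv[:,1]<200)),("front",(uv[:,1]>190)&(uv[:,0]>240)&(uv[:,0]<305))]:
    q=(Q[sel]*1000).astype(np.float32)
    if len(q)<3: print(name,len(q));continue
    l=cv2.fitLine(q,cv2.DIST_HUBER,0,.01,.01).ravel(); print(name,len(q),l.round(3),np.degrees(np.arctan2(l[1],l[0])))
# canvas plane from depth
q=P[75:112,245:280].reshape(-1,3); c0=np.median(q,0); q=q[np.abs(q-c0).max(1)<.08]; 
n=np.linalg.svd(q-q.mean(0),full_matrices=False)[2][2]; print("canvas",q.mean(0),n,np.degrees(np.arctan2(n[1],n[0])))
cv2.imwrite("pics/board.png",cv2.resize(p[40:220,200:330],None,fx=4,fy=3)[:,:,::-1])
cv2.imwrite("pics/bm.png",m[40:220,200:330]*255)
E
```

```text
[[-0.     0.24  -0.971]
 [ 0.001 -0.971 -0.24 ]
 [-1.    -0.001  0.   ]]
right 31 [ 2.38000e-01  9.71000e-01  4.73859e+02 -1.00598e+02] 76.22693
left 44 [ 2.37000e-01  9.72000e-01  6.53771e+02 -1.50471e+02] 76.29826
front 66 [ 9.78000e-01 -2.09000e-01  6.14207e+02 -6.94800e+00] -12.080897
canvas [ 0.49565453 -0.27545229  0.12909045] [0.2302765  0.94963638 0.21251699] 76.36949375456638[ WARN:0@0.978] global loadsave.cpp:1063 imwrite_ Unsupported depth image for selected encoder is fallbacked to CV_8U.
```

View pics/board.png

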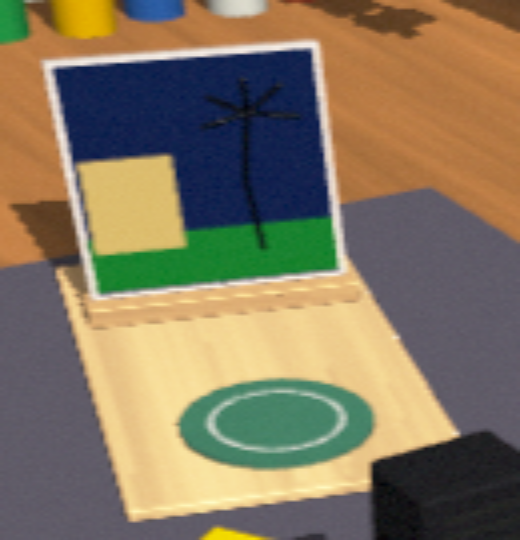

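Board −y heading is −103.7° and its measured width is 186 mm (given 190). The mark is at about (0.570,−0.093). The orange head is at about (0.489,0.274,0.19) with its face heading about −88.5°. I raise and travel first.

Request:
{"fn": "arm_command", "kwargs": {
  "plan": [
    [0.088,-0.05,0,0,0],
    [0.088,-0.05,0,0,0],
    [0.088,0,-0.0213,-0.0414,0],
    [0.088,0,-0.0213,-0.0414,0],
    [0.088,0,-0.0213,-0.0414,0],
    [0.088,0,-0.0213,-0.0414,0],
    [0.088,0,-0.0213,-0.0414,0],
    [0.088,0,-0.0213,-0.0414,0],
    [0.088,0,-0.0213,-0.0414,0],
    [0.088,0,-0.0213,-0.0414,0],
    [0.088,0,-0.0213,-0.0414,0],
    [0.088,0,-0.0213,-0.0414,0]
  ],
  "force": 30
}}

```text
clock: 1.65
tool_pos: [0.5014, -0.2998, 0.3385]
eef_rot: [-0.702, -0.085, 0.702, -0.085]
contact_force: [1.0, -0.8, 0.8]
opening: 0.997
```

Request:
{"fn": "arm_command", "kwargs": {
  "plan": [
    [0.088,0,-0.0467,-0.0106,0],
    [0.088,0,-0.0467,-0.0106,0],
    [0.088,0,-0.0467,-0.0106,0],
    [0.088,0,-0.0467,-0.0106,0],
    [0.088,0,-0.0467,-0.0106,0],
    [0.088,0,-0.0467,-0.0106,0],
    [0.088,0,-0.0467,-0.0106,0],
    [0.088,0,-0.0467,-0.0106,0],
    [0.088,0,-0.0467,-0.0106,0],
    [0.088,0,-0.0467,-0.0106,0],
    [0.088,0,-0.0467,-0.0106,0],
    [0.088,0,-0.0467,-0.0106,0]
  ]
}}

```text
clock: 3.15
tool_pos: [0.4896, 0.275, 0.3385]
eef_rot: [-0.702, -0.085, 0.702, -0.085]
contact_force: [0.8, 0.4, -1.1]
opening: 0.998
```

Request:
{"fn": "arm_command", "kwargs": {
  "plan": [
    [0.088,0,0,0,0.108],
    [0.088,0,0,0,0.108],
    [0.088,0,0,0,0]
  ]
}}

```text
clock: 3.52
tool_pos: [0.4897, 0.2736, 0.3384]
eef_rot: [-0.707, -0.009, 0.707, -0.01]
contact_force: [-0.6, 0.1, -0.5]
opening: 0.994
```

```bash
python3 - <<'E'
from h import *
s=r.get_state(); M=R.from_quat(s['eef_rot']).as_matrix(); print(s['clock'],s['tool_pos'],s['q'].round(2),s['contact_force']); print(M.round(3))
p,d=r.snapshot("wrist"); cv2.imwrite("pics/wrist1.png",p[:,:,::-1]); np.savez("pics/wrist1.npz",p=p,d=d,T=s['tool_pos'],M=M)
p,d=r.snapshot("side"); cv2.imwrite("pics/side1.png",p[:,:,::-1])
E
```

```text
3.525 [0.48967321 0.273644   0.33839751] [-0.45  0.5  -0.24  1.62  0.13  1.04 -2.27] [-0.61708299  0.1038498  -0.53070205]
[[-0.     0.027 -1.   ]
 [-0.001 -1.    -0.027]
 [-1.     0.001  0.   ]]
```

View pics/wrist1.png

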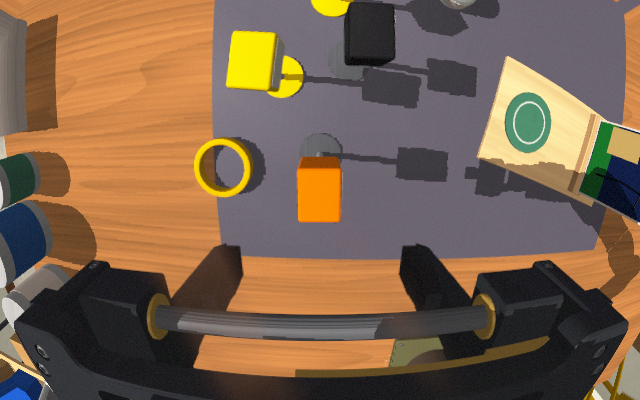

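View pics/side1.png

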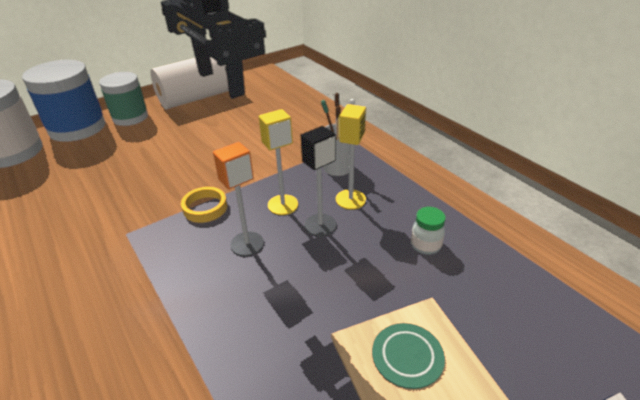

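The wrist view shows the orange head's top at (320,195), centred between the fingers, and the mark at (528,122). I measure both from here.

```bash
cat >> h.py <<'E'
def wplane(uv,T,M,z):
    c=r.calibration("wrist"); uv=np.atleast_2d(uv).astype(float)
    a=(uv-[c['cx'],c['cy']])/c['fx']; th=np.linalg.norm(a,axis=1); 
    d=np.c_[a*(np.sin(th)/th)[:,None],np.cos(th)]
    G=c['mount']; d=d@G[:3,:3].T@M.T; e=T+M@G[:3,3]
    return e+d*((z-e[2])/d[:,2])[:,None]
E
python3 - <<'E'
from h import *
f=np.load("pics/wrist1.npz");p,T,M=f['p'],f['T'],f['M']
hsv=cv2.cvtColor(p,cv2.COLOR_RGB2HSV);H,S,V=[hsv[...,i].astype(int) for i in range(3)]
m=np.zeros(H.shape,bool);b=(slice(140,235),slice(285,355));m[b]=((H<16)&(S>200)&(V>90))[b];m=big(m)
print("V hist rows",[int(V[y,320]) for y in range(152,226,4)])
def rect(mm,z):
    cs,_=cv2.findContours(mm.astype(np.uint8),cv2.RETR_EXTERNAL,cv2.CHAIN_APPROX_NONE)
    Q=wplane(max(cs,key=len)[:,0],T,M,z)[:,:2]*1000
    return Q.astype(np.float32)
top=big(m&(V>200)); print("top",cv2.minAreaRect(rect(top,.22)))
g=(H>65)&(H<95)&(S>90); b=np.zeros_like(g); b[85:160,495:560]=1
print("mark",cv2.minEnclosingCircle(rect(big(g&b),.014)))
E
```

```text
V hist rows [97, 116, 140, 137, 205, 253, 252, 253, 253, 253, 253, 253, 253, 253, 253, 253, 252, 252, 118]
top ((484.6111145019531, 258.9400634765625), (21.541461944580078, 54.48002243041992), 67.21670532226562)
mark ((570.7455444335938, -92.62361145019531), 55.29909896850586)
```

```bash
python3 - <<'E'
from h import *
f=np.load("pics/wrist1.npz");p,T,M=f['p'],f['T'],f['M']
hsv=cv2.cvtColor(p,cv2.COLOR_RGB2HSV);H,S,V=[hsv[...,i].astype(int) for i in range(3)]
m=np.zeros(H.shape,bool);b=(slice(140,235),slice(285,355));m[b]=((H<22)&(S>180)&(V>215))[b];m=big(m)
v,u=np.nonzero(m); print(u.min(),u.max(),v.min(),v.max(),m.sum(),H[195,320],S[195,320])
cs,_=cv2.findContours(m.astype(np.uint8),cv2.RETR_EXTERNAL,cv2.CHAIN_APPROX_NONE)
c=max(cs,key=cv2.contourArea)[:,0]
Q=wplane(c,T,M,.22)[:,:2]*1000; print(cv2.minAreaRect(Q.astype(np.float32)))
E
```

```text
297 339 169 221 2239 17 255
((488.4472351074219, 275.1387939453125), (49.52973937988281, 37.95748519897461), 1.9143013954162598)
```

The head top measures 49.5×38 mm, centred at (0.488,0.275) and turned 1.9°. That matches the first measurement, so I descend to TCP z≈0.174.

Request:
{"fn": "arm_command", "kwargs": {
  "plan": [
    [0.088,0.02,-0.0015,0.001,-0.008],
    [0.088,0.03,0,0,0],
    [0.088,0.03,0,0,0],
    [0.088,0.03,0,0,0],
    [0.088,0.03,0,0,0],
    [0.088,0.0244,0,0,0],
    [0.088,0,0,0,0]
  ]
}}

```text
clock: 4.5
tool_pos: [0.4879, 0.2743, 0.1729]
eef_rot: [-0.706, -0.012, 0.708, -0.013]
contact_force: [0.5, 0.0, -0.1]
opening: 0.995
```

```bash
python3 - <<'E'
from h import *
s=r.get_state(); print(s['clock'],s['tool_pos'],s['contact_force'])
p,d=r.snapshot("side"); q,d=r.snapshot("wrist"); cv2.imwrite("pics/pre.png",np.vstack([p[60:300,120:440],q[80:320,160:480]])[:,:,::-1])
E
```

```text
4.5 [0.48790097 0.27428232 0.17285714] [ 0.50494981  0.02837249 -0.08705854]
```

View pics/pre.png

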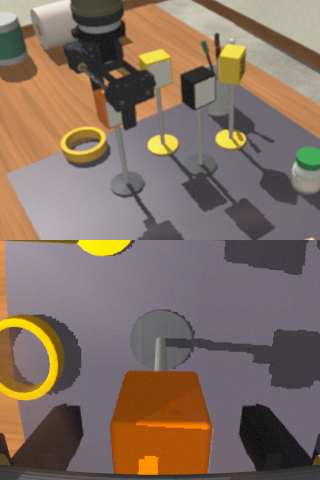

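The head sits centred between the fingers, with the black lamp clear. I close gently.

Request:
{"fn": "arm_command", "kwargs": {
  "plan": [
    [0.07,0,0,0,0],
    [0.055,0,0,0,0],
    [0.046,0,0,0,0],
    [0.043,0,0,0,0],
    [0.04,0,0,0,0],
    [0.035,0,0,0,0],
    [0.02,0,0,0,0],
    [0.02,0,0,0,0],
    [0.02,0,0,0,0]
  ],
  "force": 25
}}

```text
clock: 5.72
tool_pos: [0.4889, 0.2751, 0.1743]
eef_rot: [0.707, 0.012, -0.707, 0.012]
contact_force: [-0.4, -0.7, 1.6]
opening: 0.455
```

Request:
{"fn": "arm_command", "kwargs": {
  "plan": [
    [0.02,-0.01,0,0,0],
    [0.02,-0.02,0,0,0],
    [0.02,-0.015,0,0,0],
    [0.02,0,0,0,0]
  ],
  "force": 30
}}

```text
clock: 6.22
tool_pos: [0.4895, 0.2755, 0.2205]
eef_rot: [0.708, 0.012, -0.706, 0.011]
contact_force: [0.5, 0.5, -3.5]
opening: 0.452
```

```bash
python3 - <<'E'
from h import *
s=r.get_state(); print(s['clock'],s['tool_pos'],s['contact_force'],s['opening']); print(R.from_quat(s['eef_rot']).as_matrix().round(3))
p,d=r.snapshot("side"); q,d=r.snapshot("scene"); cv2.imwrite("pics/lift.png",np.vstack([p[60:300,120:440],q[100:340,230:550]])[:,:,::-1])
E
```

```text
6.225 [0.48952853 0.27554358 0.22046471] [ 0.52200767  0.54488266 -3.50313995] 0.45234007211444816
[[ 0.002  0.034 -0.999]
 [ 0.001 -0.999 -0.034]
 [-1.    -0.001 -0.002]]
```

View pics/lift.png

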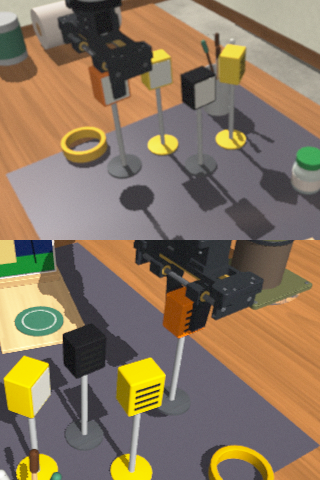

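Lifted: the opening is 40 mm, the load is about 3.5 N, the lamp is upright and the black lamp is unmoved. I travel to above the mark, then turn 15.6°.

Request:
{"fn": "arm_command", "kwargs": {
  "plan": [
    [0.02,0,0.012,-0.0057,0],
    [0.02,0,0.024,-0.0057,0],
    [0.02,0,0.0375,-0.0057,0],
    [0.02,0,0.0375,-0.0057,0],
    [0.02,0,0.0375,-0.0057,0],
    [0.02,0,0.0375,-0.0057,0],
    [0.02,0,0.0375,-0.0057,0],
    [0.02,0,0.0375,-0.0057,0],
    [0.02,0,0.0375,-0.0057,0],
    [0.02,0,0.0375,-0.0057,0],
    [0.02,0,0.0225,-0.0057,0],
    [0.02,0,0.012,-0.0057,0]
  ]
}}

```text
clock: 7.82
tool_pos: [0.5692, -0.0958, 0.2186]
eef_rot: [-0.706, -0.01, 0.708, -0.011]
contact_force: [-0.2, -0.6, -4.4]
opening: 0.454
```

Request:
{"fn": "arm_command", "kwargs": {
  "plan": [
    [0.02,0,0,0,0.06],
    [0.02,0,0,0,0.09],
    [0.02,0,0,0,0.08],
    [0.02,0,0,0,0.042],
    [0.02,0,0,0,0],
    [0.02,0,0,0,0]
  ]
}}

```text
clock: 8.57
tool_pos: [0.5698, -0.0927, 0.2193]
eef_rot: [-0.702, 0.084, 0.702, 0.084]
contact_force: [-0.1, -0.0, -3.4]
opening: 0.451
```

```bash
python3 - <<'E'
from h import *
s=r.get_state(); M=R.from_quat(s['eef_rot']).as_matrix();print(s['clock'],s['tool_pos'],s['contact_force'],s['opening']); print(M.round(3))
p,d=r.snapshot("side"); q,d2=r.snapshot("scene"); w,d3=r.snapshot("wrist")
np.savez("pics/over.npz",p=p,d=d,q=q,d2=d2,w=w,T=s['tool_pos'],M=M)
cv2.imwrite("pics/over.png",np.hstack([p[150:400,250:570],q[50:300,150:470]])[:,:,::-1])
cv2.imwrite("pics/overw.png",w[:,:,::-1])
E
```

```text
8.575 [ 0.56977106 -0.09270213  0.2192556 ] [-0.06175086 -0.01925853 -3.36703066] 0.45134257223741414
[[-0.    -0.235 -0.972]
 [ 0.    -0.972  0.235]
 [-1.    -0.     0.   ]]
```

View pics/over.png

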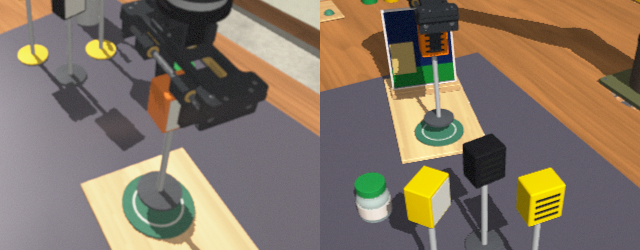

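View pics/overw.png

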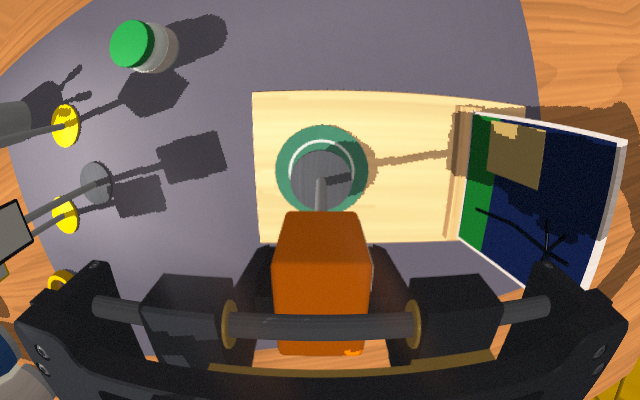

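Over the mark, the foot is inside the ring and the face heading is −103.6°. I lower to about 3 mm above and check the centring against the white ring.

Request:
{"fn": "arm_command", "kwargs": {
  "plan": [
    [0.02,0.007,0,0,0],
    [0.02,0.01,0,0,0],
    [0.02,0.007,0,0,0],
    [0.02,0.003,0,0,0],
    [0.02,0,0,0,0]
  ]
}}

```text
clock: 9.35
tool_pos: [0.5697, -0.0928, 0.192]
eef_rot: [-0.702, 0.084, 0.702, 0.084]
contact_force: [-0.5, -0.6, -4.1]
opening: 0.446
```

```bash
python3 - <<'E'
from h import *
s=r.get_state(); M=R.from_quat(s['eef_rot']).as_matrix();print(s['clock'],s['tool_pos'],s['contact_force'],s['opening'])
p,d=r.snapshot("side"); w,d3=r.snapshot("wrist")
np.savez("pics/low.npz",p=p,d=d,w=w,T=s['tool_pos'],M=M)
a=cv2.resize(p[300:400,350:460],None,fx=4,fy=4,interpolation=2);b=cv2.resize(w[110:210,265:375],(440,400),interpolation=2)
cv2.imwrite("pics/low.png",cv2.resize(np.hstack([a,b]),(800,364))[:,:,::-1])
E
```

```text
9.35 [ 0.5696818  -0.0928009   0.19201812] [-0.52444287 -0.60613869 -4.09028335] 0.44636032078229215
```

View pics/low.png

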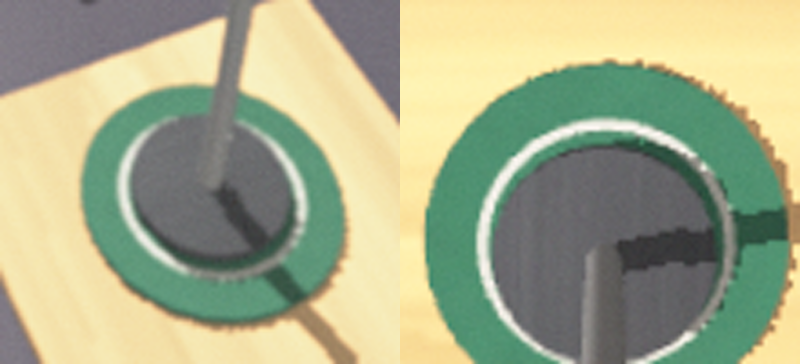

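The foot is centred within the ring to a few mm. I lower onto contact.

Request:
{"fn": "arm_command", "kwargs": {
  "plan": [
    [0.02,0.0015,0,0,0],
    [0.02,0.0015,0,0,0],
    [0.02,0,0,0,0],
    [0.02,0,0,0,0]
  ]
}}

```text
clock: 9.95
tool_pos: [0.5698, -0.0928, 0.1893]
eef_rot: [0.702, -0.084, -0.702, -0.084]
contact_force: [0.7, -0.2, -3.7]
opening: 0.449
```

Request:
{"fn": "arm_command", "kwargs": {
  "plan": [
    [0.02,0.0015,0,0,0],
    [0.02,0,0,0,0],
    [0.02,0,0,0,0]
  ]
}}

```text
clock: 10.32
tool_pos: [0.5701, -0.0929, 0.1883]
eef_rot: [0.702, -0.084, -0.702, -0.084]
contact_force: [-0.9, 0.4, 3.2]
opening: 0.451
```

Contact at the expected height: the force went from −3.7 to +3.2 N. I release softly.

Request:
{"fn": "arm_command", "kwargs": {
  "plan": [
    [0.02,0,0,0,0],
    [0.02,0,0,0,0],
    [0.042,0,0,0,0],
    [0.046,0,0,0,0],
    [0.052,0,0,0,0],
    [0.064,0,0,0,0],
    [0.088,0,0,0,0],
    [0.088,0,0,0,0],
    [0.088,0,0,0,0]
  ],
  "force": 8
}}

```text
clock: 11.45
tool_pos: [0.5698, -0.0928, 0.1878]
eef_rot: [0.702, -0.084, -0.702, -0.084]
contact_force: [0.7, -0.3, -0.8]
opening: 0.995
```

```bash
python3 - <<'E'
from h import *
s=r.get_state(); print(s['clock'],s['tool_pos'],s['contact_force'],s['opening'])
p,d=r.snapshot("side"); w,d3=r.snapshot("wrist")
cv2.imwrite("pics/rel.png",np.vstack([p[150:400,200:600],w[150:400,120:520]])[:,:,::-1])
E
```

```text
11.45 [ 0.56981526 -0.09283232  0.18784519] [ 0.67393327 -0.33009911 -0.80035504] 0.9950804706237263
```

View pics/rel.png

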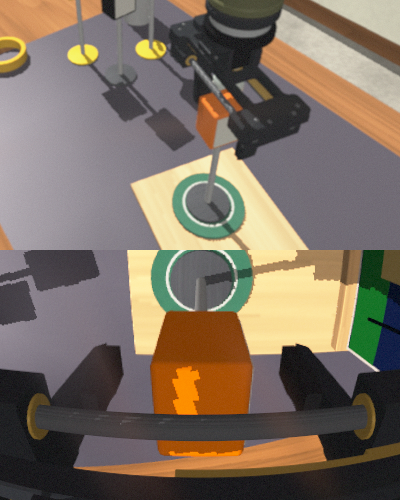

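The fingers are open on both sides and the lamp is upright. I retract straight up, then look.

Request:
{"fn": "arm_command", "kwargs": {
  "plan": [
    [0.088,-0.01,0,0,0],
    [0.088,-0.025,0,0,0],
    [0.088,-0.035,0,0,0],
    [0.088,-0.04,0,0,0],
    [0.088,-0.04,0,0,0],
    [0.088,0,0,0,0],
    [0.088,0,0,0,0]
  ]
}}

```text
clock: 12.42
tool_pos: [0.5693, -0.0928, 0.3376]
eef_rot: [-0.702, 0.084, 0.702, 0.084]
contact_force: [-0.2, 0.1, -0.1]
opening: 0.997
```

```bash
python3 - <<'E'
from h import *
s=r.get_state(); M=R.from_quat(s['eef_rot']).as_matrix(); T=s['tool_pos']; print(s['clock'],T)
p,d=r.snapshot("side"); w,d3=r.snapshot("wrist"); q,d2=r.snapshot("scene")
cv2.imwrite("pics/end.png",np.vstack([np.hstack([p[120:400,140:540],q[60:340,150:550]]),np.zeros((1,800,3),np.uint8)])[:,:,::-1])
cv2.imwrite("pics/endw.png",w[:,:,::-1])
hsv=cv2.cvtColor(w,cv2.COLOR_RGB2HSV);H,S,V=[hsv[...,i].astype(int) for i in range(3)]
m=np.zeros(H.shape,bool);b=(slice(120,250),slice(270,380));m[b]=((H<22)&(S>180)&(V>215))[b];m=big(m)
c=max(cv2.findContours(m.astype(np.uint8),0,cv2.CHAIN_APPROX_NONE)[0],key=cv2.contourArea)[:,0]
print("top",cv2.minAreaRect((wplane(c,T,M,.234)[:,:2]*1000).astype(np.float32)))
# black lamp moved? compare head mask centroid before/after
for n,a,bx in [("side",p,(120,180,295,345)),("scene",q,(180,245,285,345))]:
    o=np.load(f"pics/{n}0.npz")['p']
    g=lambda im:(np.argwhere(im[bx[0]:bx[1],bx[2]:bx[3]].max(2)<45)).mean(0)
    print(n,"black centroid",g(o),g(a))
E
```

```text
12.425 [ 0.56927141 -0.09280816  0.33762137]
top ((570.18115234375, -92.83777618408203), (38.47331619262695, 50.52534866333008), 76.4009780883789)
side black centroid [25.32346723 17.11839323] [29.42941176 14.90588235]
scene black centroid [30.10237557 28.7760181 ] [30.07305936 28.73630137]
```

View pics/end.png

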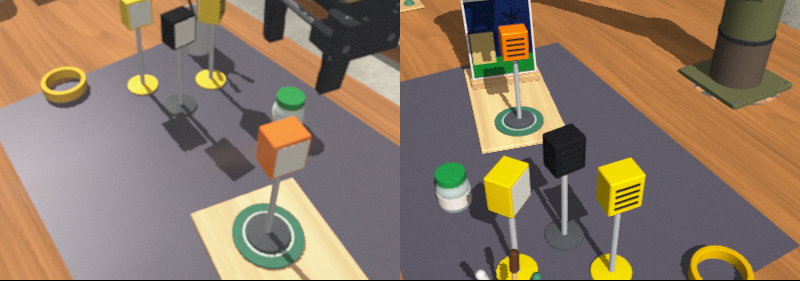

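View pics/endw.png

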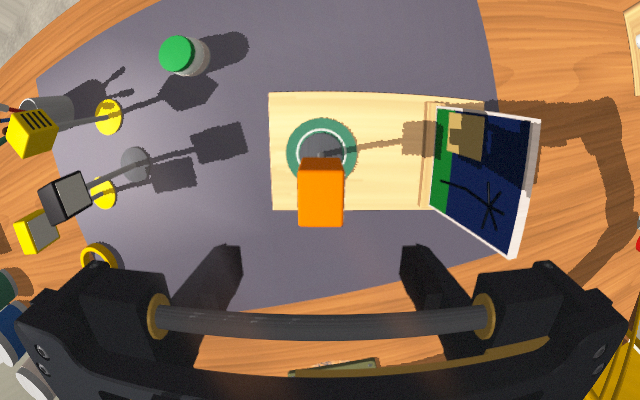

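```bash
python3 -c "
from plant import r
print(r.finish_job())"
```

```text
the job is handed in; nothing more can be done
None
```

I picked up the orange lamp by its head, lifted it about 45 mm and set it on the green mark. I turned it by about 15.6° so its white face points at the canvas, then opened the fingers, raised the gripper clear and handed the job in at about 12.6 s.

**Last checks:**
- **Position:** the wrist camera put the head's top at (0.570, −0.093), within about 1 mm of the measured mark centre.
- **Mark measurement:** the three views of the mark agreed with each other to about 5 mm.
- **Facing:** the head's measured axis is 76.4° and the board's is 76.3°. The side view shows the white face on the canvas side.
- **Standing:** the lamp looks upright in the side, scene and wrist views. It touched down at the expected height.
- **Black lamp:** its centroid in the scene view moved less than 0.1 pixel.
- **A check that disagreed:** the same centroid in the side view shifted by about 4 to 5 pixels. I put this down to the simple dark mask catching something other than the head, but did not test that. In the picture the head is still at (319,148), as at the start.

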